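# Hang the T-square on its fork stand

## Task

Take the T-square off the books by the two ends of its round head bar and lift it clear with the blade still about level; then, in the air, loosen the grip just enough that the blade swings down to hang vertical from the fingers, and clamp it firmly again. Carry it to the stand, bring the blade in between the two prongs, lower the head bar gently onto them and let go, so that the T-square hangs there still. Leave the eraser, mouse, mug and stapler where they are.

Things in the scene. Friction and masses are not known exactly. Their poses are not given: they have to be found in the camera images.
- head_center (a point): Centre of the T-square's head, a plain round metal bar 14 mm across, lying along this frame's y, 64 mm long with flat ends: pinch it there, end to end. At the start it is 38.5 mm above the desk, in free air 27 to 37 mm out from the books' front edge.
- tsquare: The whole loose T-square, about 165 g; origin and axes as head_center. A steel ruler blade 20 mm wide, 5 mm thick runs 180 mm along +x from the head bar, flat faces along z, lying on the books. Mass centre about 70 mm along the blade. Pinched with 30 N or more it stays level; at 3 to 5 N it is still carried but the blade swings down to hang near vertical.
- blade_tip (a point): Middle of the free end of the T-square's blade, 180 mm from head_center; same axes.
- books: Two stacked books, fixed, together 210 mm (x) by 150 mm (y) by 36 mm high. Origin on the desk under the middle of the front edge (the edge over which the T-square's head hangs); x points from there across the books.
- stand: Fixed metal stand. Origin on the desk below the seat, z up. Base 130 x 110 x 10 mm (35 mm in front of the origin to 95 mm behind), post 72 mm behind; on top a fork of two level prongs pointing along this frame's -x, each 5 mm wide, 8 mm deep, centred 17 mm to either side (gap 29 mm), top 203 mm above the desk, reaching 22 mm in front of the origin.
- seat (a point): Where the head bar's centre belongs when hung: 210 mm above the desk, midway between the prongs; axes as the stand, the bar lies along y. Each prong has two upturned noses, 10 mm high, 5 mm long, centred 19.5 mm in front of and behind this point, that keep the bar in a 34 mm pocket. Nothing of the stand is above 213 mm.
- eraser: White eraser 45 x 20 x 12 mm lying on the books beside the blade; origin under its centre. Leave alone.
- mouse: Black computer mouse 100 x 58 x 32 mm on the desk; origin under its centre. Leave alone.
- mug: White mug, 80 mm across, 90 mm high, on the desk; origin under its centre. Leave alone.
- stapler: Stapler 140 x 34 x 54 mm on the desk; origin under its centre. Leave alone.
Things that resemble listed ones, but are neither listed nor needed, are in the scene too. Several things have the shape of the tsquare; the one meant has the colours described above.

How it is judged:
On the way, in this order (a step that is already met when the one before it is completed fails the run):
1. the T-square is held in the fingers well clear of books and desk (head more than 0.10 m up), its blade within 35 degrees of level (height (world z) of head_center above 0.1 m and angle between the x axis of tsquare and the z axis of stand, either way round above 0.96 rad and contact force between tsquare and the fingers above 1 N and contact force between tsquare and books below 0.1 N and contact force between tsquare and stand below 0.1 N), for 0.2 s.
2. the T-square hangs from the fingers in the air, touching neither stand, books nor desk, blade down and within 20 degrees of vertical, clamped again with about 5 N or more a finger (angle between the x axis of tsquare and the z axis of stand, either way round below 0.35 rad and z of blade_tip in the frame of stand above 0.01 m and height (world z) of head_center above 0.18 m and contact force between tsquare and the fingers above 10 N and contact force between tsquare and stand below 0.1 N and contact force between tsquare and books below 0.1 N), for 0.3 s.
At the end, for the whole second after the job is handed in: The T-square hangs by its head bar on both prongs, between the noses (bar centre within 5 mm of the seat in height, 14 mm along and 10 mm across the prongs), bar along the stand's y within 20 degrees, blade down and within 0.2 rad of vertical, at rest (z of head_center in the frame of seat between -0.005 and 0.005 m and x of head_center in the frame of seat between -0.014 and 0.014 m and y of head_center in the frame of seat between -0.01 and 0.01 m and angle between the x axis of tsquare and the z axis of stand, either way round below 0.2 rad and angle between the y axis of tsquare and the y axis of stand, either way round below 0.35 rad and height (world z) of blade_tip below 0.08 m and linear speed of tsquare below 0.03 m/s); the robot touches nothing.
It fails at once if the eraser, mouse, mug or stapler is moved by more than 25 mm (distance of any of eraser, mouse, mug, stapler from where it was at the start of the episode above 0.025 m).
It fails at once if the T-square is pressed or dropped hard onto the stand (more than 30 N) (contact force between tsquare and stand above 30 N).
It also fails if it takes over 64 s, if anything falls off the work surface, if the arm or the gripper's body presses on something with over 40 N, if the wrist force passes 120 N, or if a joint passes its speed limit or range.

## Robot

A 6-joint arm with a two-finger parallel gripper is mounted at the origin on the work surface. World frame = base frame: x ahead of the robot, y to its left, z up, the work surface at z = 0. Lengths are in m, angles in rad, forces in N, time in s.
With the tool pointing down it reaches from about 0.275 to 1 m from the base axis. Payload 8.4 kg.
Tool frame: the origin (TCP) lies midway between the tips of the shut fingers; the grasp point (between the pads) lies 19 mm behind it (hold_point_z is the distance from the TCP to the grasp point, in m); y points along the fingers, x is the direction in which the jaws open and shut, and the axes are right-handed (so a half turn about y gives the same grasp; the last joint's range is limited). The gripper opens to 85 mm and grips with 20 to 120 N. Pads are 22 mm wide; open, the fingers measure 114 mm over their backs; the gripper's body (76 mm by 85 mm) begins 54 mm behind the grasp point. The pads swing forward as they close: fully open they stand 13 mm farther back than shut.
Start: joints at [-1.277, 0.353, 1.633, -0, 1.155, -0.002], TCP at [0.182, -0.598, 0.231] pointing down, gripper open.
Joint ranges: [-2.63, 2.63], [-0.92, 2.1], [0.06, 2.66], [-1.3, 4.44], [0, 2.69], [-3.02, 3.02]. Speed limits (rad/s): [2.22, 2.22, 2.79, 3.14, 3.14, 3.14].

## Interface

Orientations are given as a unit quaternion [w, x, y, z].
In Python, from rig import observe, camera, calibration, finish_job, outline_of, hold_point_z gives the robot as it stands. The module is installed in compiled form; this text tells all that it offers.
- The arm moves only by the tool apply_moves, never from a script. Its argument "motion" is text: rows parted by semicolons, each of 5 numbers parted by spaces: the finger opening in cm, from 0 to 8.54, then the shift along the world's x, y, z in cm, then the turn about the world's z in rad. A call has 1 to 20 rows; each row is the pose to reach, as a shift and turn from the pose commanded when the call began; what a row does not reach only later rows make up. A row lasts 1/10 s, in which the tool goes at most 50 mm and 8.59 degrees, less where a joint would pass 70% of its speed; a pose out of reach is approached as far as the arm can. A call with a gripper value outside its range is refused whole. The fingers move at their own pace and stop on an object; "squeeze" is the grip in N (left out, the last holds). Time passes only in rows, so rows that repeat a pose let the fingers close. It gives the time, the measured TCP pose, the force and the opening at its end, in the units of the state.
- observe(): the state, without advancing time (a new reading comes with each control period).
- camera(name): name is "scene" or "top" or "wrist"; returns the picture (400x640x3 uint8, blue, green, red); there is no depth.
- calibration(name): a dict with "vertical_fov" (degrees; the focal length in pixels is half the picture's height over the tangent of half this angle, whatever the lens; pixels are square), "cx", "cy" (the principal point, pixels), "k1" (the pictures are not rectified: a ray, as slopes to the right and down, at radius r is drawn at 1 + k1 r^2 times it, then the intrinsics apply), "R" (3x3) and "t" (3): a world point X has camera coordinates R X + t; the wrist camera has in their place "T_tool_cam" (4x4, takes a point from camera to tool coordinates, whose origin is the TCP and whose axes are the tool frame's). Camera axes: x right, y down, z forward; pixel columns grow to the right and rows downward; lengths in m; the calibration is good to about 2 mm. A picture is of the moment at which its call begins: read the wrist's pose just before it. calibration takes no time and is no camera call.
- finish_job(): hands the job in, once; it reports no verdict.
Trained networks look in the newest picture that a camera, given by its name, has taken for a name from the list of things; names that differ only in an ending like _2 or _b are one class to them, and where a whole thing is asked for, a point or a joint stands for the part that bears it (a point fixed in the world has none). Each returns a list of dicts, best first, with "confidence" (0 to 1); they miss things now and then, are a little off and sometimes report something else, mostly with a low value. They report only what shows in the picture. A call takes as long as a camera call. They do not tell look-alikes from the thing itself.
- outline_of(camera, name): "mask" (400x640 bool, what is visible of it) and "bbox" ([centre column, centre row, width, height] in pixels, round what is visible of it).
The state is a dict: "time": time; "q": joint angles; "dq": joint speeds; "joint_torque": joint torques, N m; "eef_pos": TCP position; "tcp_rot": TCP orientation; "ft_force": force on the tool from outside, world axes, zero at the start; "torque": the same for the moment, N m; "opening": opening from 0.0 (shut) to 1.0 (fully open).
Only numpy, scipy, OpenCV 4.12 (cv2) and the standard library are available. Lean on these libraries where they do the work, as an engineer would, in place of code of your own. Each camera call takes 0.05 s, during which the arm holds its last target.

## Working session

There is one attempt and no reset: what is moved stays moved. The work goes in short steps, Python scripts to look and compute and a tool call to move; the robot and the scene stay as the last step left them, time stands still between calls to the robot, and variables do not carry over. Pictures are saved under pics/ and viewed, and the job is handed in when it is done.

Besides the shell and the picture viewer there is one more tool, called after "Call:" by a JSON object that holds its "api" and its "payload". apply_moves: Moves the arm, as the interface text tells. Its arguments: {"type":"object","properties":{"motion":{"type":"string"},"squeeze":{"type":"number"}},"required":["motion"]}

```bash
mkdir -p pics; cat > h.py <<'E'
import numpy as np, cv2
from rig import *
def ray(name,u,v):
    c=calibration(name); f=200/np.tan(np.radians(c["vertical_fov"])/2)
    xd=np.array([(u-c["cx"])/f,(v-c["cy"])/f]); x=xd.copy()
    for _ in range(50): x=xd/(1+c["k1"]*(x@x))
    d=np.array([x[0],x[1],1.])
    if "R" in c:
        R=np.array(c["R"]);t=np.array(c["t"]); return -R.T@t, R.T@d
    s=observe(); T=np.array(c["T_tool_cam"]); w,a,b,e=s["tcp_rot"]
    Rt=np.array([[1-2*(b*b+e*e),2*(a*b-w*e),2*(a*e+w*b)],[2*(a*b+w*e),1-2*(a*a+e*e),2*(b*e-w*a)],[2*(a*e-w*b),2*(b*e+w*a),1-2*(a*a+b*b)]])
    return Rt@T[:3,3]+np.array(s["eef_pos"]), Rt@T[:3,:3]@d
def at(name,u,v,z):
    o,d=ray(name,u,v); return o+d*(z-o[2])/d[2]
def proj(name,X):
    c=calibration(name); f=200/np.tan(np.radians(c["vertical_fov"])/2)
    p=np.array(c["R"])@np.array(X)+np.array(c["t"]); x=p[:2]/p[2]; x=x*(1+c["k1"]*(x@x))
    return x[0]*f+c["cx"],x[1]*f+c["cy"]
def shot(n,fn):
    im=camera(n); cv2.imwrite("pics/"+fn+".png",im); return im
E
python3 - <<'E'
from h import *
for n in["scene","top","wrist"]: shot(n,n+"0"); print(n,calibration(n))
print(observe(),hold_point_z)
for n in ["top","scene"]:
  for t in ["tsquare","head_center","books","stand","eraser","mouse","mug","stapler"]:
    for r in outline_of(n,t): print(n,t,round(r["confidence"],2),np.round(r["bbox"],1))
E
```

```text
scene {'vertical_fov': 49.47930059557046, 'cx': 322.3775350863824, 'cy': 201.40646296270916, 'k1': 0.01735966982942738, 'R': array([[ 0.61564666,  0.78802104, -0.00142433],
       [ 0.67330289, -0.52695975, -0.51862957],
       [-0.40944158,  0.31833356, -0.85499786]]), 't': array([-0.2934658 , -0.27300014,  1.48439145])}
top {'vertical_fov': 48.136042316451146, 'cx': 312.02693517563466, 'cy': 203.38670059206967, 'k1': -0.027416846459899752, 'R': array([[-0.00943849, -0.99984178, -0.01507726],
       [-0.98537661,  0.01186514, -0.16997694],
       [ 0.17012894,  0.01325245, -0.98533269]]), 't': array([-0.00733299,  0.49802689,  1.2709439 ])}
wrist {'vertical_fov': 60.79744938670746, 'cx': 320.31692457538276, 'cy': 199.36536791803647, 'k1': -0.05405472387971587, 'T_tool_cam': array([[ 9.99998513e-01,  2.43105999e-04, -1.70750398e-03,
        -1.64356601e-04],
       [ 1.69805753e-03, -3.12190184e-01,  9.50018108e-01,
        -1.41128469e-01],
       [-3.02110881e-04, -9.50019595e-01, -3.12190132e-01,
         8.02484639e-02],
       [ 0.00000000e+00,  0.00000000e+00,  0.00000000e+00,

[... 1311 characters left out ...]
278.3 277.3  54.6  60.6]
scene tsquare 0.79 [234.3 376.6  72.2  44.3]
scene tsquare 0.69 [208.9 221.4  23.7  55.9]
scene tsquare 0.66 [381.4 261.9  29.5  63.1]
scene head_center 0.79 [210.8 222.3  20.1  55.8]
scene head_center 0.76 [280.  275.8  50.4  59. ]
scene head_center 0.73 [230.2 375.4  70.8  44.5]
scene head_center 0.66 [384.8 264.9  29.3  61.4]
scene books 0.7 [294.1 296.2 100.1  98. ]
scene stand 0.61 [395.8 168.8  52.8  74.1]
scene eraser 0.6 [327.7 296.5  11.6  13.4]
scene eraser 0.41 [283.6 274.6  50.9  61.9]
scene mouse 0.7 [318.8 214.9  31.4  29.7]
scene mug 0.75 [438.  137.1  30.6  40.2]
scene stapler 0.66 [189.4 313.7  36.4  50.4]
scene stapler 0.24 [327.6 296.   12.9  21.7]
```

View pics/scene0.png

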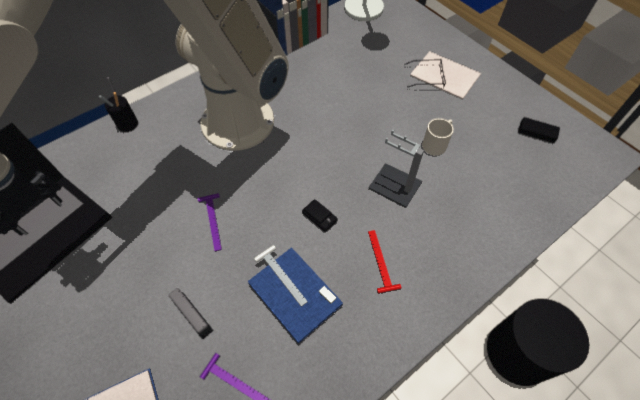

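View pics/top0.png

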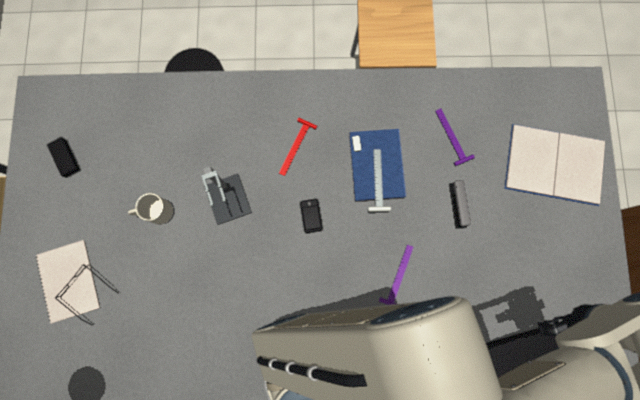

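View pics/wrist0.png

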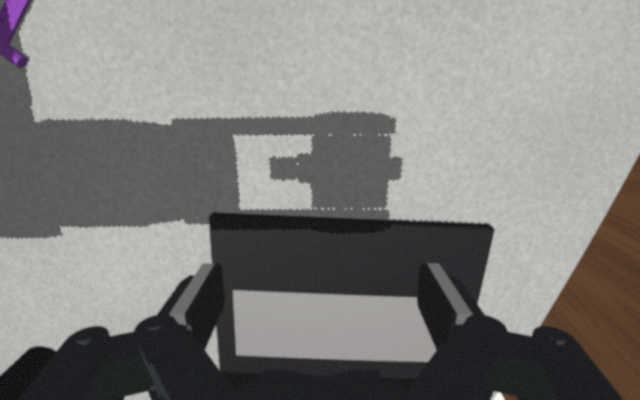

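```bash
python3 - <<'E'
import cv2
a=cv2.imread("pics/top0.png"); cv2.imwrite("pics/top0z.png",cv2.resize(a[110:250,180:500],(800,350),interpolation=cv2.INTER_CUBIC))
a=cv2.imread("pics/scene0.png"); cv2.imwrite("pics/scene0z.png",cv2.resize(a[110:360,180:480],(720,600),interpolation=cv2.INTER_CUBIC))
E
```

```text
(no output)
```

View pics/top0z.png

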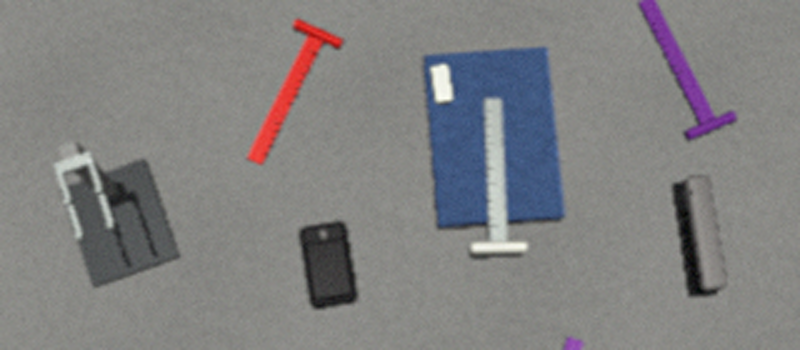

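View pics/scene0z.png

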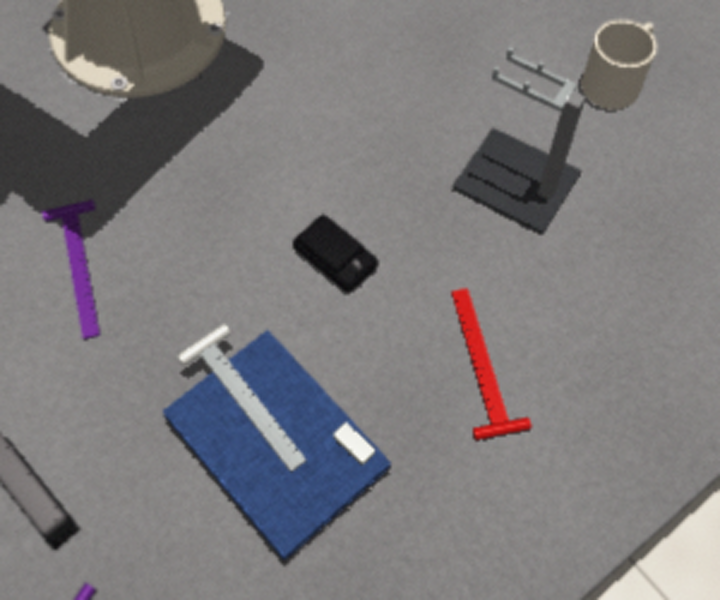

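```bash
python3 - <<'E'
from h import *
import cv2
for p in [(368.4,208.8),(390.8,208.9),(379.6,209.0)]: print("head",at("top",*p,0.0385).round(4))
print("tip",at("top",376.9,149.5,0.0385).round(4))
# scene ends
for p in [(180+181/2.4,110+356/2.4),(180+228/2.4,110+330/2.4)]: print("head s",at("scene",*p,0.0385).round(4))
o=outline_of("top","stand")[0]
a=cv2.imread("pics/top0.png"); cv2.imwrite("pics/st.png",cv2.resize(a[160:230,190:260],(700,700),interpolation=cv2.INTER_CUBIC)[:600])
a=cv2.imread("pics/scene0.png"); cv2.imwrite("pics/sts.png",cv2.resize(a[120:210,360:460],(660,594),interpolation=cv2.INTER_CUBIC))
a=cv2.imread("pics/top0.png"); cv2.imwrite("pics/hd.png",cv2.resize(a[130:220,340:420],(533,600),interpolation=cv2.INTER_CUBIC))
E
```

```text
head [ 0.4805 -0.1778  0.0385]
head [ 0.4794 -0.2434  0.0385]
head [ 0.4795 -0.2106  0.0385]
tip [ 0.6604 -0.2089  0.0385]
head s [ 0.4813 -0.2344  0.0385]
head s [ 0.4875 -0.1741  0.0385]
```

View pics/st.png

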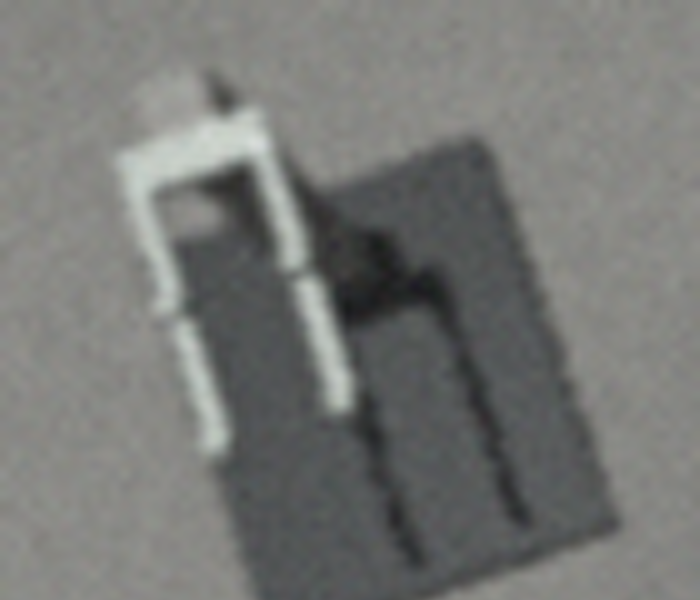

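View pics/sts.png

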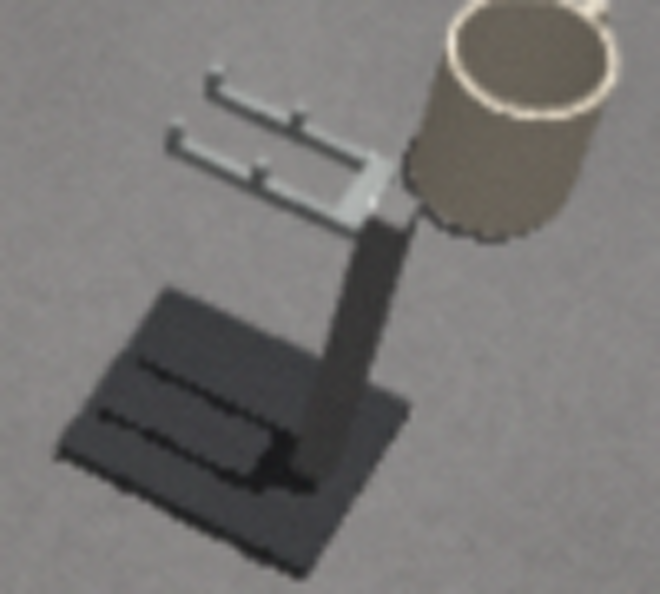

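View pics/hd.png

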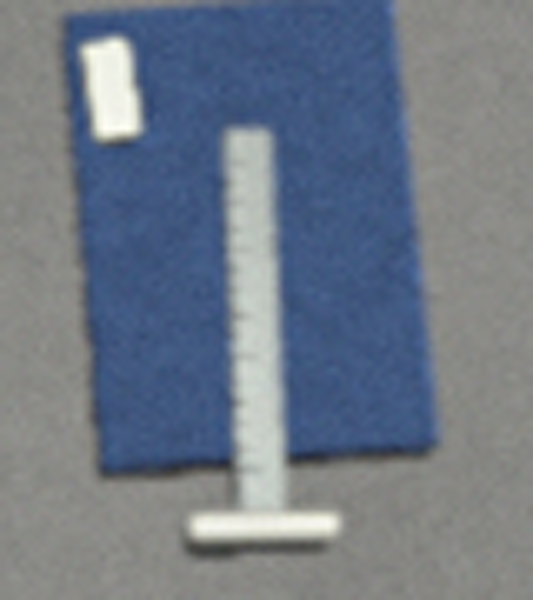

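```bash
python3 - <<'E'
from h import *
for n,u,v in [("farF",215,68),("nearF",176,126),("farR",298,114),("nearR",260,164)]:
    print(n,at("scene",360+u/6.6,120+v/6.6,0.213).round(4))
for u,v in [(168,290),(58,448),(303,568),(410,405)]: print("base",at("scene",360+u/6.6,120+v/6.6,0.01).round(4))
for n,u,v in [("Lf",215,445),("Rf",341,405),("Lr",172,300),("Rr",296,262)]:
    print(n,at("top",190+u/10,160+v/10,0.213).round(4))
print("Ltip",at("top",190+216/10,160+452/10,0.203).round(4),"R",at("top",190+342/10,160+413/10,0.203).round(4))
for u,v in [(620,520),(478,138)]: print("baseT",at("top",190+u/10,160+v/10,0.01).round(4))
s=observe();w,a,b,e=s["tcp_rot"]; print("toolx",1-2*(b*b+e*e),2*(a*b+w*e),2*(a*e-w*b),"tooly",2*(a*b-w*e),1-2*(a*a+e*e))
E
```

```text
farF [0.4737 0.2461 0.213 ]
nearF [0.4865 0.2126 0.213 ]
farR [0.5126 0.2561 0.213 ]
nearR [0.522 0.226 0.213]
base [0.4511 0.2741 0.01  ]
base [0.4868 0.1728 0.01  ]
base [0.6039 0.2173 0.01  ]
base [0.5703 0.3184 0.01  ]
Lf [0.4687 0.2423 0.213 ]
Rf [0.4787 0.2101 0.213 ]
Lr [0.5067 0.2545 0.213 ]
Rr [0.5163 0.2227 0.213 ]
Ltip [0.4686 0.2444 0.203 ] R [0.4784 0.2119 0.203 ]
baseT [0.4795 0.1684 0.01  ]
baseT [0.5979 0.2135 0.01  ]
toolx 0.29146800885534296 -0.9565805758725696 -4.0953694273426766e-05 tooly -5.0235065425785486e-06 4.1281940888704405e-05
```

Call:
{"api": "apply_moves", "payload": {"motion": "8.54 4 5 0 -0.05;8.54 8 10 0 -0.1;8.54 11 14 0 -0.15;8.54 14 18 0 -0.2;8.54 17 22 0 -0.25;8.54 20 26 -1 -0.29;8.54 23 30 -3 -0.294;8.54 26 34 -5 -0.294;8.54 28.5 37 -7 -0.294;8.54 29.9 38.9 -8 -0.294;8.54 29.9 38.9 -8 -0.294;8.54 29.9 38.9 -8 -0.294;8.54 29.9 38.9 -8 -0.294;8.54 29.9 38.9 -8 -0.294", "squeeze": 40}}

```text
time: 2.4
eef_pos: [0.4809, -0.2101, 0.152]
tcp_rot: [-0.5, 0.5, -0.5, 0.5]
ft_force: [-0.5, 0.5, -0.4]
opening: 1.001
```

```bash
python3 - <<'E'
from h import *
print(observe()); shot("wrist","w1")
for t in ["tsquare","head_center"]:
    for r in outline_of("wrist",t): print(t,round(r["confidence"],2),np.round(r["bbox"],1))
E
```

```text
{'time': 2.4, 'q': array([-4.14672721e-01,  2.92759559e-01,  1.92114026e+00, -2.62377640e-04,
        9.26611010e-01,  1.15599444e+00]), 'dq': array([-0.00341493, -0.00304415,  0.00090976,  0.00105242, -0.00151233,
        0.00190576]), 'joint_torque': array([ 6.82602860e-01, -5.02847528e+01, -2.87038296e+01,  2.40724505e-02,
        1.51682609e-03, -9.75423725e-03]), 'eef_pos': array([ 0.48089611, -0.21012915,  0.1519915 ]), 'tcp_rot': array([-0.50014096,  0.50000219, -0.49954488,  0.50031165]), 'ft_force': array([-0.50350801,  0.48909983, -0.36545978]), 'torque': array([ 0.01376487,  0.05718353, -0.0038128 ]), 'opening': 1.0008420678106382}
tsquare 0.87 [321.1 101.2  76.  202.3]
tsquare 0.63 [387.3 323.6  55.8  90.8]
tsquare 0.6 [626.   12.2  27.5  24.3]
head_center 0.92 [626.4  11.1  26.5  22.2]
head_center 0.68 [388.6 326.6  58.2  88.5]
head_center 0.63 [317.4 100.8  83.9 201.6]
```

View pics/w1.png

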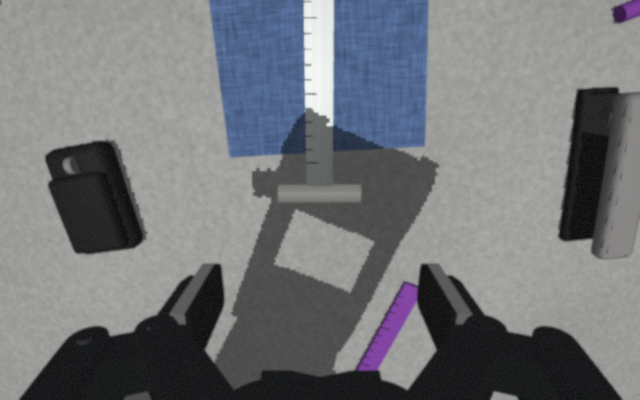

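```bash
python3 - <<'E'
from h import *
for p in [(278.5,193.5),(360.5,192.5),(319.5,193),(319.5,185),(319.5,202),(304,60),(332,60)]: print(p,at("wrist",*p,0.0385).round(4))
E
```

```text
(278.5, 193.5) [ 0.4823 -0.1767  0.0385]
(360.5, 192.5) [ 0.4831 -0.2408  0.0385]
(319.5, 193) [ 0.4827 -0.2087  0.0385]
(319.5, 185) [ 0.4892 -0.2087  0.0385]
(319.5, 202) [ 0.4753 -0.2087  0.0385]
(304, 60) [ 0.5799 -0.198   0.0385]
(332, 60) [ 0.5799 -0.2176  0.0385]
```

Call:
{"api": "apply_moves", "payload": {"motion": "8.54 0.18 0.14 -3 0.01;8.54 0.18 0.14 -6 0.01;8.54 0.18 0.14 -9 0.01;8.54 0.18 0.14 -11 0.01;8.54 0.18 0.14 -12.5 0.01;8.54 0.18 0.14 -13.6 0.01;8.54 0.18 0.14 -13.6 0.01;8.54 0.18 0.14 -13.6 0.01", "squeeze": 45}}

```text
time: 3.35
eef_pos: [0.4832, -0.2078, 0.0157]
tcp_rot: [0.503, -0.503, 0.497, -0.497]
ft_force: [0.1, 0.1, 0.5]
opening: 1.004
```

```bash
python3 - <<'E'
from h import *
s=observe();print(s["eef_pos"],s["ft_force"]); shot("wrist","w2")
E
```

```text
[ 0.4831652  -0.20781699  0.01568408] [0.07601901 0.10060412 0.47346971]
```

View pics/w2.png

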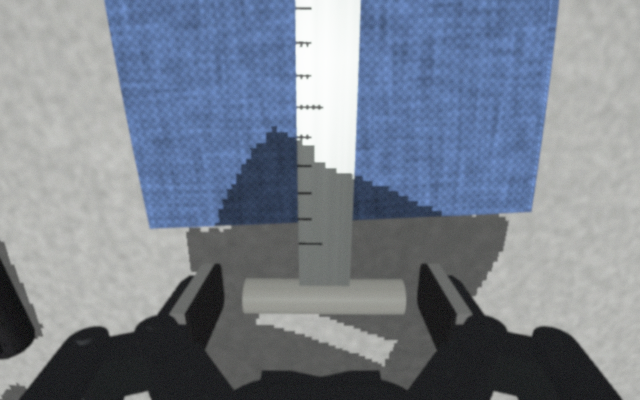

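Call:
{"api": "apply_moves", "payload": {"motion": "5 0 0 0 0;5 0 0 0 0;5 0 0 0 0;5 0 0 0 0;5 0 0 0 0;5 0 0 0 0", "squeeze": 60}}

```text
time: 4.0
eef_pos: [0.4835, -0.2077, 0.0158]
tcp_rot: [0.503, -0.503, 0.497, -0.497]
ft_force: [-0.9, -1.1, 5.8]
opening: 0.732
```

```bash
python3 - <<'E'
from h import *
s=observe();print(s["eef_pos"],s["ft_force"],s["opening"]); shot("wrist","w3")
E
```

```text
[ 0.48351946 -0.20774412  0.01582252] [-0.90803439 -1.14082308  5.78288323] 0.7321448402321301
```

View pics/w3.png

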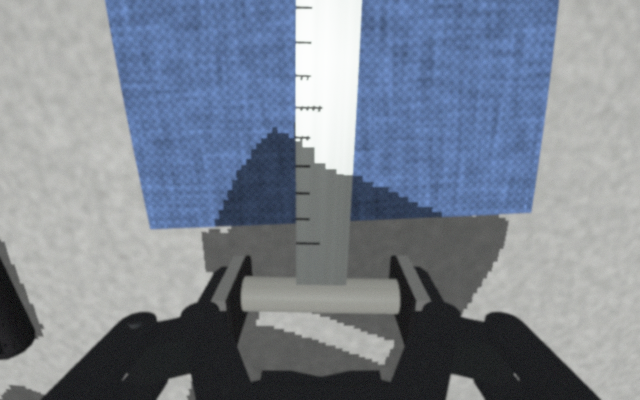

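Call:
{"api": "apply_moves", "payload": {"motion": "5 0 0 0.5 0;5 0 0 1.5 0;5 0 0 3 0;5 0 0 5 0;5 0 0 7 0;5 0 0 9.5 0;5 0 0 12 0;5 0 0 14.5 0;5 0 0 17 0;5 0 0 19 0;5 0 0 20.5 0;5 0 0 21.5 0;5 0 0 22 0;5 0 0 22 0;5 0 0 22 0;5 0 0 22 0"}}

```text
time: 5.65
eef_pos: [0.4825, -0.2072, 0.2344]
tcp_rot: [-0.503, 0.503, -0.498, 0.496]
ft_force: [-0.3, 0.0, -1.7]
opening: 0.731
```

```bash
python3 - <<'E'
from h import *
s=observe();print(s["eef_pos"],s["ft_force"],s["opening"]); shot("wrist","w4");shot("scene","s4")
E
```

```text
[ 0.48247445 -0.20723716  0.23440343] [-0.34039046  0.04151579 -1.66208615] 0.730753571063044
```

View pics/w4.png

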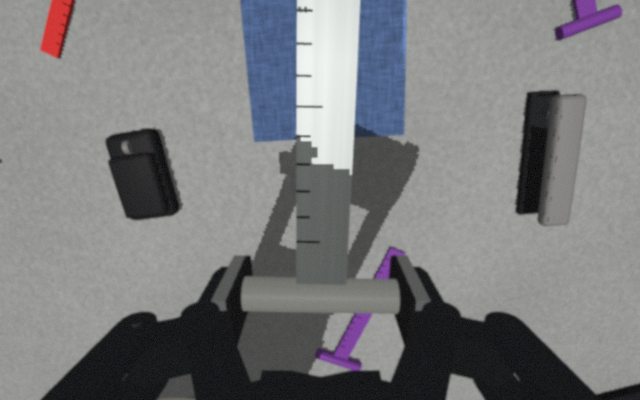

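View pics/s4.png

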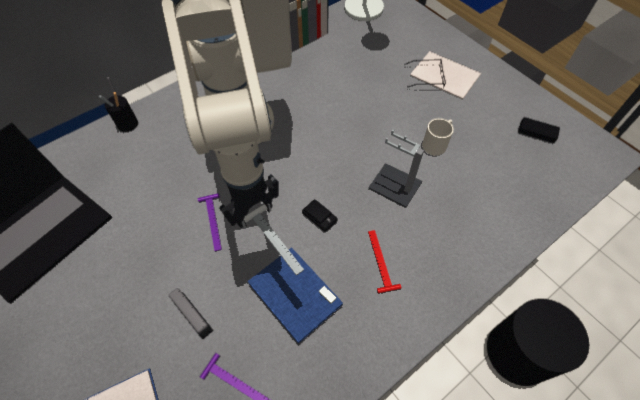

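Call:
{"api": "apply_moves", "payload": {"motion": "5 0 0 0 0;5 0 0 0 0;5 0 0 0 0;5 0 0 0 0", "squeeze": 4}}

```text
time: 6.15
eef_pos: [0.483, -0.2075, 0.2353]
tcp_rot: [0.503, -0.503, 0.497, -0.497]
ft_force: [0.4, 0.1, -1.8]
opening: 0.732
```

```bash
python3 - <<'E'
from h import *
s=observe();print(s["eef_pos"],s["ft_force"],s["torque"],s["opening"]); shot("wrist","w5")
E
```

```text
[ 0.48298731 -0.20746099  0.23526656] [ 0.35637925  0.0745242  -1.80190155] [ 0.01542239  0.12767925 -0.05467499] 0.7321885468929679
```

View pics/w5.png

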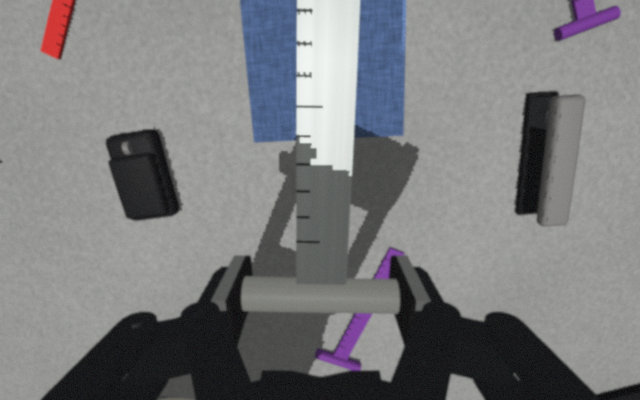

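Call:
{"api": "apply_moves", "payload": {"motion": "5.6 0 0 0 0;5.9 0 0 0 0;6.05 0 0 0 0;6.05 0 0 0 0", "squeeze": 20}}

```text
time: 6.6
eef_pos: [0.483, -0.2075, 0.2353]
tcp_rot: [0.503, -0.503, 0.497, -0.497]
ft_force: [-0.4, -0.3, -1.9]
opening: 0.733
```

```bash
python3 - <<'E'
from h import *
s=observe();print(s["eef_pos"],s["ft_force"],s["torque"],s["opening"]); shot("wrist","w6")
E
```

```text
[ 0.48299094 -0.20745018  0.23529393] [-0.3662411  -0.29159648 -1.86079971] [ 0.03365704  0.14202185 -0.01276826] 0.7330916483473703
```

View pics/w6.png

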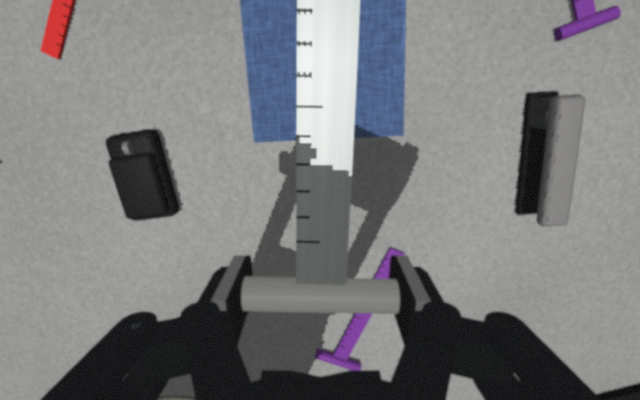

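Call:
{"api": "apply_moves", "payload": {"motion": "6.1 0 0 0 0;6.15 0 0 0 0;6.15 0 0 0 0"}}

```text
time: 6.95
eef_pos: [0.483, -0.2074, 0.2353]
tcp_rot: [-0.503, 0.503, -0.497, 0.497]
ft_force: [0.4, 1.1, -2.0]
opening: 0.732
```

```bash
cat > chk.py <<'E'
from h import *
import sys
s=observe();print(s["time"],s["eef_pos"],s["ft_force"],s["torque"],s["opening"]); shot("wrist",sys.argv[1])
E
python3 chk.py w7
```

```text
6.95 [ 0.48299388 -0.2074457   0.23527369] [ 0.41993873  1.08208324 -2.03526705] [-0.00655222  0.12545195  0.02894958] 0.7322696259730832
```

View pics/w7.png

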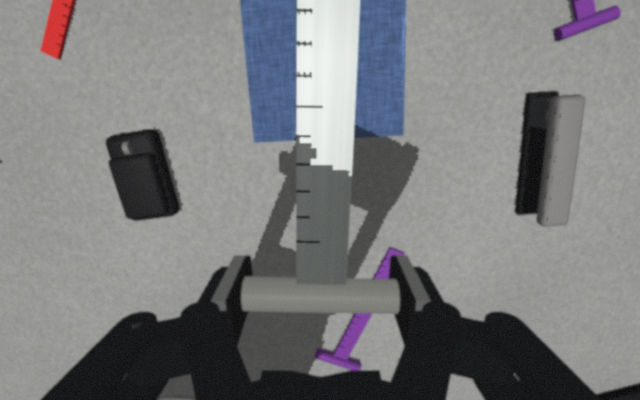

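Call:
{"api": "apply_moves", "payload": {"motion": "6.18 0 0 0 0;6.21 0 0 0 0;6.21 0 0 0 0"}}

```text
time: 7.3
eef_pos: [0.483, -0.2075, 0.2353]
tcp_rot: [-0.503, 0.503, -0.497, 0.497]
ft_force: [0.0, -0.5, -1.1]
opening: 0.731
```

```bash
python3 chk.py w8
```

```text
7.3 [ 0.48297799 -0.20746858  0.23527777] [ 0.04659441 -0.4700606  -1.13839555] [0.00435017 0.09613356 0.05043808] 0.7311818622516525
```

View pics/w8.png

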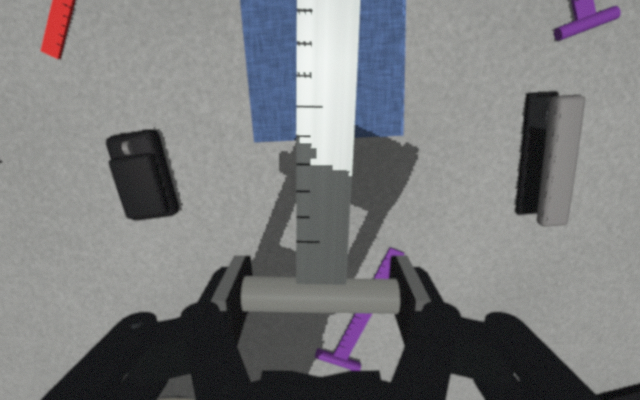

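Call:
{"api": "apply_moves", "payload": {"motion": "6.23 0 0 0 0;6.23 0 0 0 0;6.23 0 0 0 0"}}

```text
time: 7.65
eef_pos: [0.483, -0.2074, 0.2353]
tcp_rot: [0.503, -0.503, 0.497, -0.497]
ft_force: [0.2, 0.4, -0.8]
opening: 0.732
```

Call:
{"api": "apply_moves", "payload": {"motion": "6.25 0 0 0 0;6.25 0 0 0 0;6.25 0 0 0 0"}}

```text
time: 7.95
eef_pos: [0.483, -0.2074, 0.2353]
tcp_rot: [0.503, -0.503, 0.497, -0.497]
ft_force: [-0.7, -0.2, -0.7]
opening: 0.731
```

```bash
python3 chk.py w9
```

```text
7.95 [ 0.48298563 -0.20743981  0.23528236] [-0.71945574 -0.17832094 -0.74544711] [0.05933881 0.05939801 0.04449864] 0.730716443010641
```

View pics/w9.png

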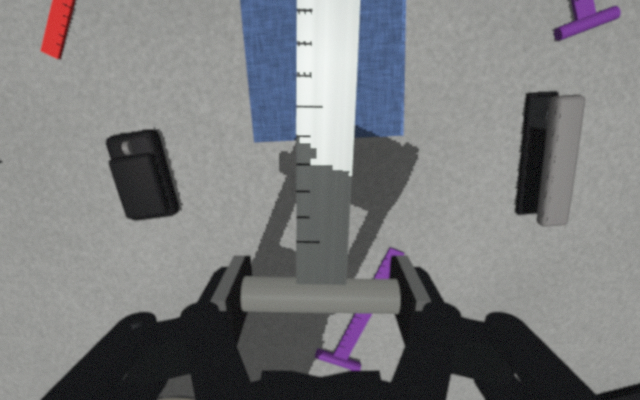

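Call:
{"api": "apply_moves", "payload": {"motion": "6.27 0 0 0 0;6.27 0 0 0 0"}}

```text
time: 8.2
eef_pos: [0.483, -0.2075, 0.2353]
tcp_rot: [0.503, -0.503, 0.497, -0.497]
ft_force: [-1.4, -0.1, -1.4]
opening: 0.739
```

```bash
python3 chk.py w10
```

```text
8.2 [ 0.48300253 -0.20746384  0.23530745] [-1.36010998 -0.0996825  -1.36814928] [ 0.00247952  0.11190444 -0.04262665] 0.7385773997925912
```

View pics/w10.png

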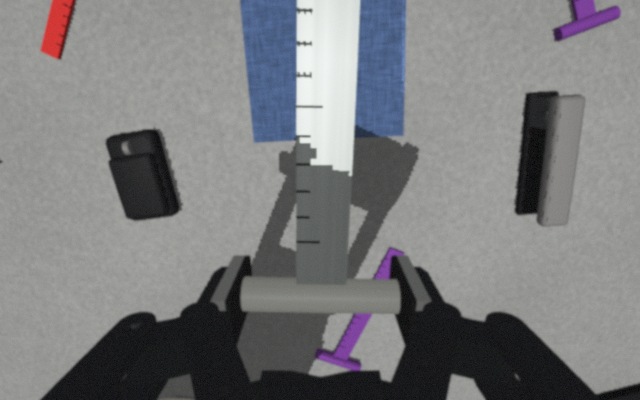

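Call:
{"api": "apply_moves", "payload": {"motion": "6.29 0 0 0 0;6.29 0 0 0 0"}}

```text
time: 8.45
eef_pos: [0.483, -0.2075, 0.2353]
tcp_rot: [-0.503, 0.503, -0.497, 0.497]
ft_force: [-0.4, 0.2, -2.1]
opening: 0.738
```

```bash
python3 chk.py w11
```

```text
8.45 [ 0.48299412 -0.20749301  0.23527176] [-0.35522181  0.20171153 -2.13845043] [-0.01095758  0.11143294  0.02400253] 0.738142610974573
```

View pics/w11.png

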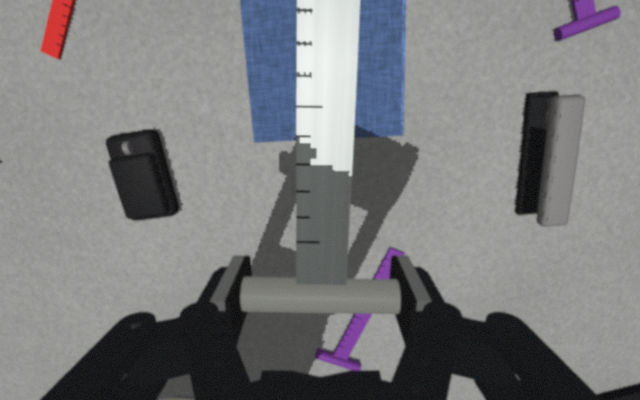

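Call:
{"api": "apply_moves", "payload": {"motion": "6.31 0 0 0 0;6.31 0 0 0 0"}}

```text
time: 8.7
eef_pos: [0.483, -0.2074, 0.2353]
tcp_rot: [-0.503, 0.503, -0.497, 0.497]
ft_force: [0.3, 0.2, -0.7]
opening: 0.738
```

```bash
python3 chk.py w12
```

```text
8.7 [ 0.48297065 -0.20744555  0.23527514] [ 0.28608425  0.18383055 -0.7041927 ] [-0.03134725  0.06912497  0.01734743] 0.7378764983663355
```

View pics/w12.png

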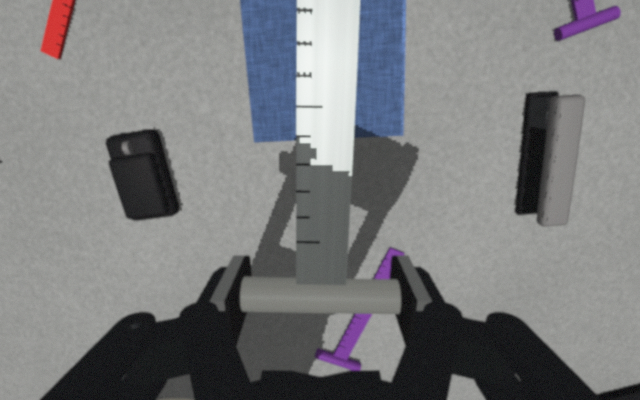

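Call:
{"api": "apply_moves", "payload": {"motion": "6.33 0 0 0 0;6.33 0 0 0 0"}}

```text
time: 8.95
eef_pos: [0.483, -0.2075, 0.2353]
tcp_rot: [-0.503, 0.503, -0.497, 0.497]
ft_force: [0.6, -1.2, -2.1]
opening: 0.74
```

```bash
python3 chk.py w13
```

```text
8.95 [ 0.48297433 -0.2074538   0.23526967] [ 0.59711116 -1.18829462 -2.06619805] [-0.01459962  0.11245444  0.05169558] 0.74021115153564
```

View pics/w13.png

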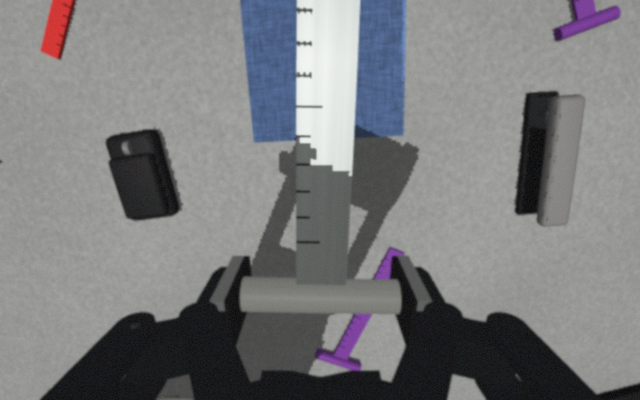

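Call:
{"api": "apply_moves", "payload": {"motion": "6.35 0 0 0 0;6.35 0 0 0 0"}}

```text
time: 9.2
eef_pos: [0.483, -0.2075, 0.2353]
tcp_rot: [0.503, -0.503, 0.497, -0.497]
ft_force: [0.5, 0.0, -1.0]
opening: 0.748
```

```bash
python3 chk.py w14
```

```text
9.2 [ 0.48300776 -0.20748614  0.2352999 ] [ 0.536218    0.04618467 -0.98175596] [ 0.00389721  0.08013061 -0.03947762] 0.7478119906799209
```

View pics/w14.png

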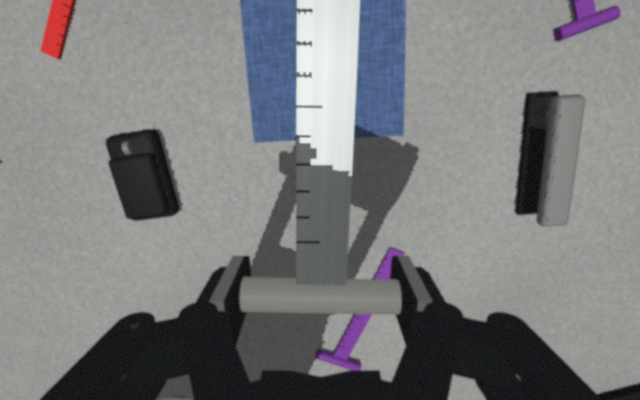

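Call:
{"api": "apply_moves", "payload": {"motion": "6.37 0 0 0 0;6.37 0 0 0 0"}}

```text
time: 9.45
eef_pos: [0.4831, -0.2075, 0.2353]
tcp_rot: [0.503, -0.503, 0.497, -0.497]
ft_force: [0.6, -0.2, -1.6]
opening: 0.745
```

```bash
python3 chk.py w15
```

```text
9.45 [ 0.48309677 -0.20751089  0.23533763] [ 0.59913717 -0.15914647 -1.60196988] [-0.04305966 -0.01808471 -0.0291845 ] 0.7448939799318273
```

View pics/w15.png

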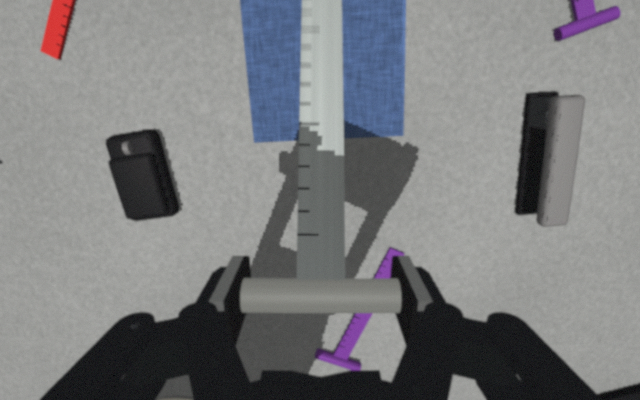

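Call:
{"api": "apply_moves", "payload": {"motion": "6.37 0 0 0 0;6.37 0 0 0 0;6.37 0 0 0 0"}}

```text
time: 9.8
eef_pos: [0.483, -0.2074, 0.2353]
tcp_rot: [0.503, -0.503, 0.497, -0.497]
ft_force: [0.2, 0.3, -1.3]
opening: 0.745
```

```bash
python3 chk.py w16
```

```text
9.8 [ 0.48299669 -0.20743859  0.2352623 ] [ 0.21582249  0.25115592 -1.31266967] [ 0.02391846  0.1128408  -0.03911395] 0.7452501951359335
```

View pics/w16.png

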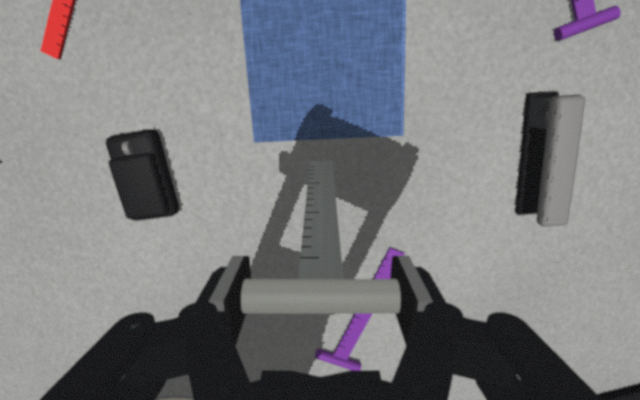

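Call:
{"api": "apply_moves", "payload": {"motion": "6.37 0 0 0 0;6.37 0 0 0 0"}}

```text
time: 10.05
eef_pos: [0.483, -0.2075, 0.2353]
tcp_rot: [0.503, -0.503, 0.497, -0.497]
ft_force: [-0.2, -0.9, -2.3]
opening: 0.743
```

```bash
python3 chk.py w17
```

```text
10.05 [ 0.48300809 -0.20747436  0.23530613] [-0.17760115 -0.86206141 -2.28790819] [-0.00369811 -0.02557474  0.07092214] 0.7430303210145253
```

View pics/w17.png

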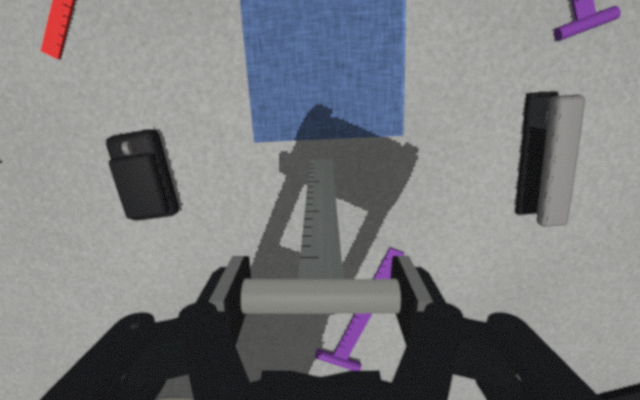

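```bash
cat > ang.py <<'E'
from h import *
import sys
from scipy.optimize import brentq
hu,hv,tu,tv=map(float,sys.argv[1:5])
o,d=ray("wrist",hu,hv);z=observe()["eef_pos"][2]
for dz in [0.020,0.023,0.026]:
    H=o+d*(z+dz-o[2])/d[2]
    o2,e=ray("wrist",tu,tv); e=e/np.linalg.norm(e)
    b=(o2-H)@e; c=(o2-H)@(o2-H)-.18**2; D=b*b-c
    for sg in (-1,1):
        if D>0:
            P=o2+e*(-b+sg*D**.5); v=P-H; print(dz,H.round(4),P.round(4),"deg from vertical",np.degrees(np.arctan2(v[0],-v[2])).round(1),v.round(3))
        else: print(dz,"none")
E
python3 ang.py 320 295 321 160
```

```text
0.02 [ 0.4816 -0.207   0.2553] [ 0.5705 -0.2063  0.4119] deg from vertical 150.4 [0.089 0.001 0.157]
0.02 [ 0.4816 -0.207   0.2553] [ 0.5015 -0.2072  0.0764] deg from vertical 6.3 [ 0.02  -0.    -0.179]
0.023 [ 0.4837 -0.207   0.2583] [ 0.5713 -0.2063  0.4156] deg from vertical 150.9 [0.088 0.001 0.157]
0.023 [ 0.4837 -0.207   0.2583] [ 0.5021 -0.2072  0.0792] deg from vertical 5.9 [ 0.018 -0.    -0.179]
0.026 [ 0.4857 -0.2069  0.2613] [ 0.572  -0.2063  0.4193] deg from vertical 151.3 [0.086 0.001 0.158]
0.026 [ 0.4857 -0.2069  0.2613] [ 0.5027 -0.2072  0.0821] deg from vertical 5.4 [ 0.017 -0.    -0.179]
```

Call:
{"api": "apply_moves", "payload": {"motion": "5 0 0 0 0;5 0 0 0 0;5 0 0 0 0;5 0 0 0 0;5 0 0 0 0;5 0 0 0 0;5 0 0 0 0", "squeeze": 60}}

```text
time: 10.8
eef_pos: [0.483, -0.2075, 0.2353]
tcp_rot: [-0.503, 0.503, -0.497, 0.497]
ft_force: [-0.5, -0.2, -1.8]
opening: 0.734
```

```bash
python3 chk.py w18
```

```text
10.8 [ 0.48298535 -0.20745358  0.23525875] [-0.54233606 -0.19874683 -1.83127806] [-0.00983328 -0.01953991 -0.02419372] 0.734318711741002
```

View pics/w18.png

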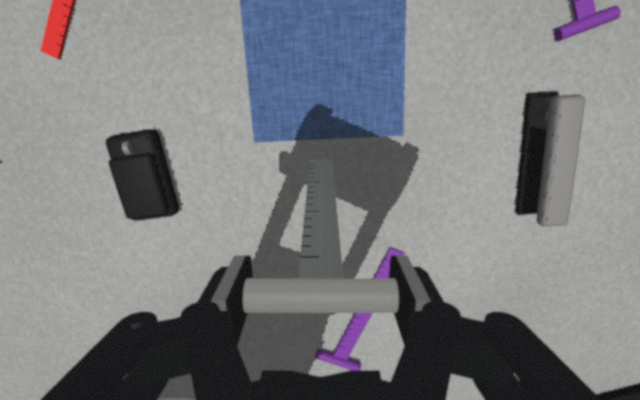

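Call:
{"api": "apply_moves", "payload": {"motion": "5 -0.3 1.5 0 0;5 -0.9 4.5 0 0.03;5 -1.6 8 0 0.06;5 -2.4 12 0 0.1;5 -3.2 16 0 0.14;5 -4 20 0 0.18;5 -4.9 24 0 0.22;5 -5.7 28 0 0.26;5 -6.5 32 0 0.3;5 -7.3 36 0 0.32;5 -7.9 38.8 0 0.333;5 -8.2 40.1 0 0.333;5 -8.3 40.6 0 0.333;5 -8.3 40.6 0 0.333;5 -8.3 40.6 0 0.333;5 -8.3 40.6 0 0.333"}}

```text
time: 12.45
eef_pos: [0.4002, 0.1976, 0.2353]
tcp_rot: [-0.578, 0.578, -0.407, 0.407]
ft_force: [0.6, 0.2, -0.8]
opening: 0.729
```

```bash
python3 chk.py w19; python3 -c "
from h import *
shot('scene','s19')"
```

```text
12.45 [0.40023031 0.19757953 0.23527783] [ 0.56549423  0.23431434 -0.80910227] [ 0.00262728  0.03709254 -0.01285432] 0.7294643977729316
```

View pics/w19.png

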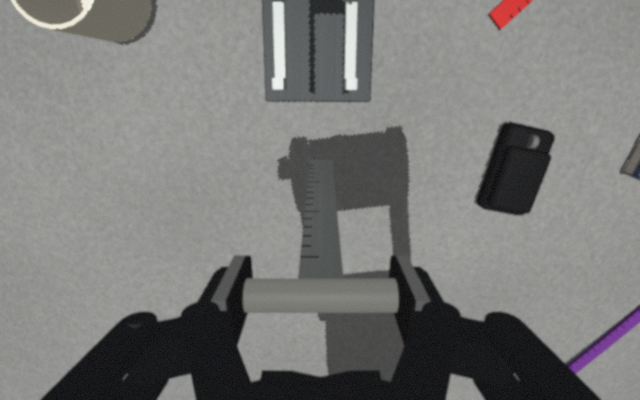

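View pics/s19.png

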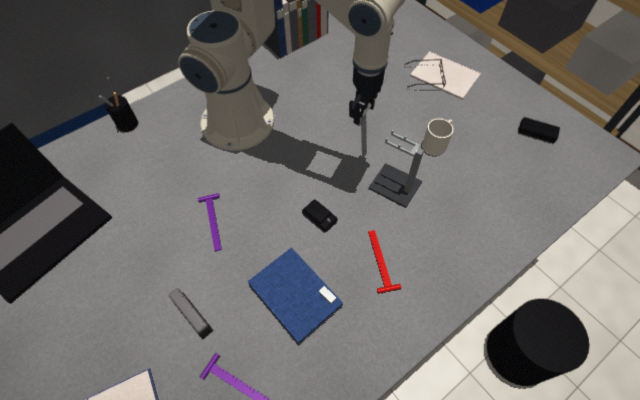

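```bash
python3 - <<'E'
from h import *
a=cv2.imread("pics/w19.png"); cv2.imwrite("pics/z19.png",cv2.resize(a[0:110,250:390],(763,600),interpolation=cv2.INTER_CUBIC))
E
```

```text
(no output)
```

View pics/z19.png

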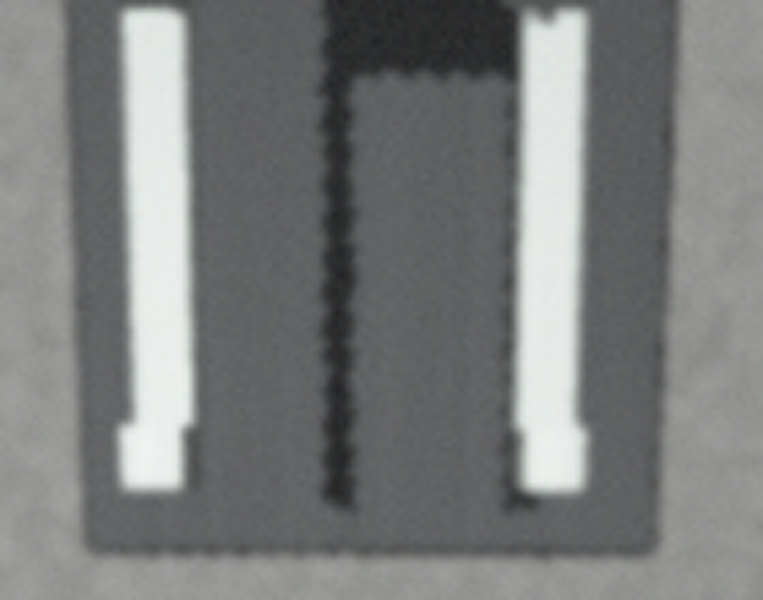

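```bash
python3 - <<'E'
from h import *
f=lambda u,v:at("wrist",250+u/5.45,v/5.45,0.213)
L=f(152,460);R=f(554,460);print(L,R,np.linalg.norm(L-R),np.linalg.norm(f(152,427)-f(152,493)))
d=(R-L)[:2];yaw=np.arctan2(d[0],-d[1]);print("yaw LR",yaw)
Lr=f(155,8);Rr=f(554,8);
for a,b in((f(152,493),Lr),(f(554,493),Rr)): print("prong yaw",np.arctan2(*(b-a)[[1,0]]),np.linalg.norm(b-a))
seat=(L+R)[:2]/2+.0195*np.array([np.cos(.345),np.sin(.345)]);print("seat",seat)
for dz in(.02,.023,.026):
  print("head",[at("wrist",u,295.5,observe()["eef_pos"][2]+dz).round(4) for u in(243.5,320.5,398.5)])
w,a,b,e=observe()["tcp_rot"];print("tool yaw",np.arctan2(2*(a*b+w*e),1-2*(b*b+e*e))+np.pi/2)
E
```

```text
[0.47065888 0.24399285 0.213     ] [0.4819809  0.21223654 0.213     ] 0.03371425808795169 0.005313001906408384
yaw LR 0.3424785607290618
prong yaw 0.30422659281537795 0.03714014266620053
prong yaw 0.36703760961643406 0.037100672144070854
seat [0.49467086 0.23470953]
head [array([0.3878, 0.2276, 0.2553]), array([0.3988, 0.1976, 0.2553]), array([0.4096, 0.167 , 0.2553])]
head [array([0.39  , 0.2276, 0.2583]), array([0.4007, 0.1982, 0.2583]), array([0.4112, 0.1685, 0.2583])]
head [array([0.3922, 0.2275, 0.2613]), array([0.4026, 0.1989, 0.2613]), array([0.4128, 0.1699, 0.2613])]
tool yaw 0.34337792747204676
```

Call:
{"api": "apply_moves", "payload": {"motion": "5 -0.09 0.26 0 0;5 -0.09 0.26 0 0;5 0.9 0.6 0 0;5 2.7 1.25 0 0;5 4.5 1.9 0 0;5 6.3 2.54 0 0;5 8 3.14 0 0;5 9 3.5 0 0;5 9.5 3.68 0 0;5 9.5 3.68 0 0;5 9.5 3.68 0 0;5 9.5 3.68 0 0"}}

```text
time: 13.75
eef_pos: [0.4944, 0.2351, 0.2353]
tcp_rot: [-0.578, 0.578, -0.407, 0.407]
ft_force: [0.5, 0.6, -2.3]
opening: 0.735
```

```bash
python3 chk.py w20; python3 -c "
from h import *
a=shot('scene','s20')
cv2.imwrite('pics/s20z.png',cv2.resize(a[90:210,350:470],(600,600),interpolation=cv2.INTER_CUBIC))
a=shot('top','t20')
cv2.imwrite('pics/t20z.png',cv2.resize(a[150:250,170:270],(600,600),interpolation=cv2.INTER_CUBIC))"
```

```text
13.75 [0.49436399 0.2351299  0.23530088] [ 0.53674808  0.58623783 -2.30420929] [ 0.02949761 -0.00308122 -0.01468522] 0.7347148802686897
```

View pics/w20.png

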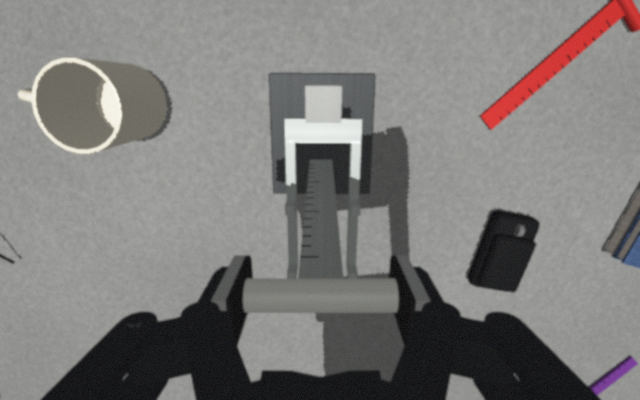

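View pics/s20z.png

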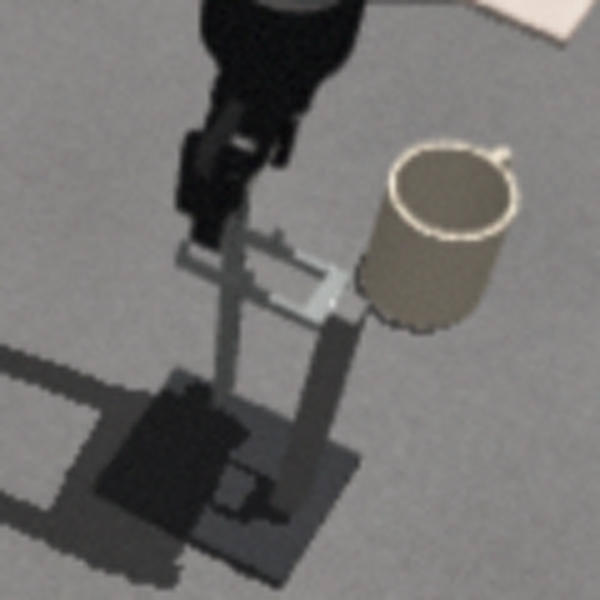

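View pics/t20z.png

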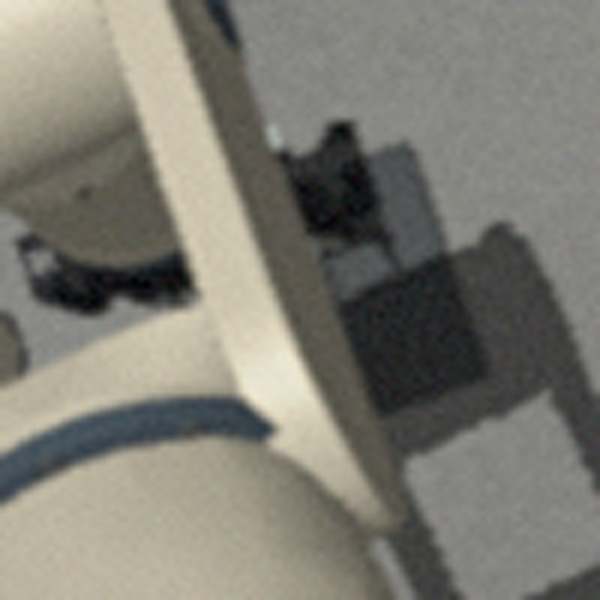

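Call:
{"api": "apply_moves", "payload": {"motion": "5 0 0 -0.5 0;5 0 0 -1.3 0;5 0 0 -2.1 0;5 0 0 -2.9 0;5 0 0 -3.5 0;5 0 0 -3.9 0;5 0 0 -4.2 0;5 0 0 -4.2 0;5 0 0 -4.2 0"}}

```text
time: 14.8
eef_pos: [0.4951, 0.2354, 0.1934]
tcp_rot: [0.578, -0.578, 0.407, -0.407]
ft_force: [0.8, -0.4, -0.6]
opening: 0.728
```

```bash
python3 chk.py w21
```

```text
14.8 [0.4951403  0.23539308 0.19344341] [ 0.84623045 -0.4471934  -0.55787629] [ 0.04120562 -0.03022963 -0.0274166 ] 0.7282511511340916
```

View pics/w21.png

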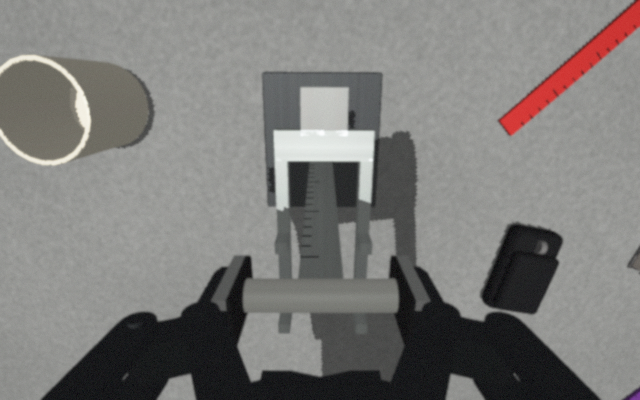

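Call:
{"api": "apply_moves", "payload": {"motion": "5 0 0 -0.1 0;5 0 0 -0.2 0;5 0 0 -0.2 0;5 0 0 -0.2 0"}}

```text
time: 15.25
eef_pos: [0.495, 0.2353, 0.1913]
tcp_rot: [-0.578, 0.578, -0.407, 0.407]
ft_force: [0.3, -0.3, -1.4]
opening: 0.734
```

Call:
{"api": "apply_moves", "payload": {"motion": "5 0 0 -0.05 0;5 0 0 -0.1 0;5 0 0 -0.1 0;5 0 0 -0.1 0"}}

```text
time: 15.65
eef_pos: [0.495, 0.2353, 0.1903]
tcp_rot: [0.578, -0.578, 0.407, -0.407]
ft_force: [-0.7, 1.1, -1.4]
opening: 0.73
```

Call:
{"api": "apply_moves", "payload": {"motion": "5 0 0 -0.05 0;5 0 0 -0.05 0;5 0 0 -0.05 0"}}

```text
time: 15.95
eef_pos: [0.495, 0.2354, 0.1901]
tcp_rot: [0.578, -0.578, 0.407, -0.407]
ft_force: [-1.2, -1.1, 3.0]
opening: 0.731
```

Call:
{"api": "apply_moves", "payload": {"motion": "5 0 0 -0.05 0;5 0 0 -0.05 0;5 0 0 -0.05 0"}}

```text
time: 16.25
eef_pos: [0.4951, 0.2354, 0.1899]
tcp_rot: [0.578, -0.578, 0.407, -0.407]
ft_force: [-3.4, -1.8, 6.7]
opening: 0.735
```

Call:
{"api": "apply_moves", "payload": {"motion": "5 0 0 -0.05 0;5 0 0 -0.05 0;5 0 0 -0.05 0"}}

```text
time: 16.55
eef_pos: [0.4951, 0.2354, 0.1898]
tcp_rot: [0.579, -0.578, 0.407, -0.407]
ft_force: [-4.5, -2.8, 11.5]
opening: 0.73
```

Call:
{"api": "apply_moves", "payload": {"motion": "5 0 0 0.07 0;5 0 0 0.07 0;5 0 0 0.07 0", "squeeze": 20}}

```text
time: 16.85
eef_pos: [0.4951, 0.2354, 0.19]
tcp_rot: [0.578, -0.578, 0.407, -0.407]
ft_force: [-1.8, -0.8, 7.2]
opening: 0.735
```

Call:
{"api": "apply_moves", "payload": {"motion": "6 0 0 0 0;6.2 0 0 0 0;6.3 0 0 0 0;6.35 0 0 0 0;6.4 0 0 0 0;6.45 0 0 0 0;6.6 0 0 0 0;6.8 0 0 0 0;7.1 0 0 0 0;7.5 0 0 0 0;8 0 0 0 0;8.54 0 0 0 0;8.54 0 0 0 0;8.54 0 0 0 0;8.54 0 0 0 0"}}

```text
time: 18.35
eef_pos: [0.495, 0.2353, 0.1895]
tcp_rot: [0.578, -0.578, 0.407, -0.407]
ft_force: [-0.2, -0.7, 0.4]
opening: 1.0
```

```bash
python3 chk.py w22
```

```text
18.35 [0.49500183 0.23534428 0.18949629] [-0.20022563 -0.6941112   0.35550331] [-0.01887968  0.04613616  0.05078002] 1.0004975233330664
```

View pics/w22.png

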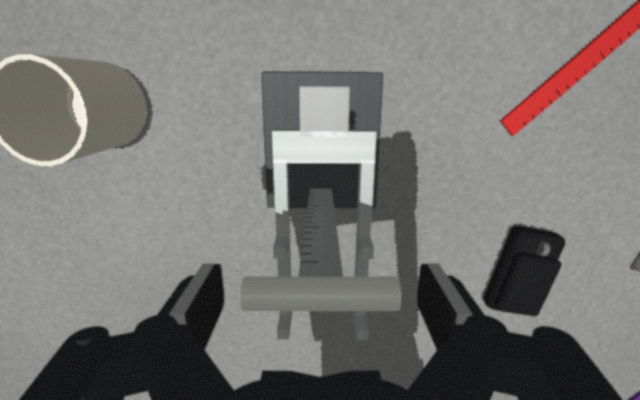

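Call:
{"api": "apply_moves", "payload": {"motion": "8.54 0 0 0.5 0;8.54 0 0 1.5 0;8.54 0 0 3 0;8.54 0 0 5 0;8.54 0 0 7.5 0;8.54 0 0 10 0;8.54 0 0 12 0;8.54 0 0 13.5 0;8.54 0 0 14 0;8.54 0 0 14 0;8.54 0 0 14 0"}}

```text
time: 19.5
eef_pos: [0.4947, 0.2352, 0.3289]
tcp_rot: [-0.578, 0.579, -0.407, 0.407]
ft_force: [-0.7, 0.2, 0.3]
opening: 1.002
```

```bash
python3 chk.py w23; python3 -c "
from h import *
a=shot('scene','s23')
cv2.imwrite('pics/s23z.png',cv2.resize(a[90:210,350:470],(600,600),interpolation=cv2.INTER_CUBIC))"
```

```text
19.5 [0.49468489 0.23518171 0.32893419] [-0.65900728  0.15548898  0.28200014] [-0.00420295  0.0196576  -0.07694006] 1.0018722670194977
```

View pics/w23.png

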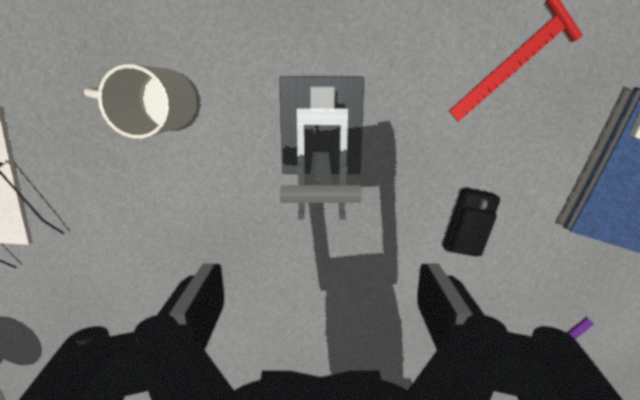

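View pics/s23z.png

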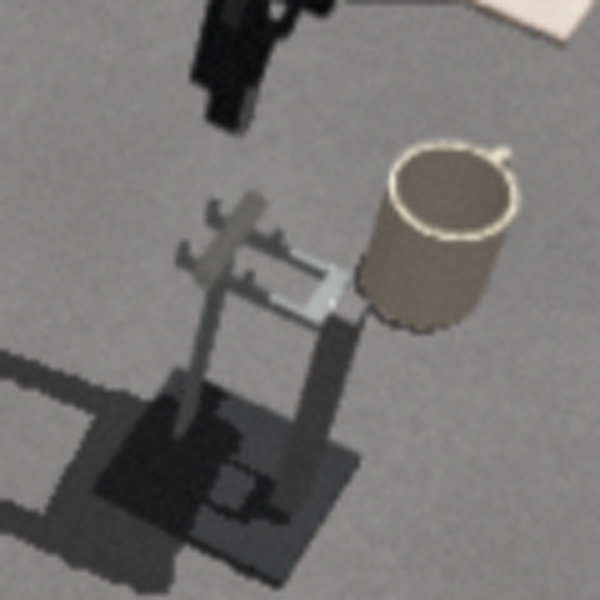

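Call:
{"api": "apply_moves", "payload": {"motion": "8.54 0 0 0 0;8.54 0 0 0 0;8.54 0 0 0 0;8.54 0 0 0 0;8.54 0 0 0 0;8.54 0 0 0 0;8.54 0 0 0 0;8.54 0 0 0 0;8.54 0 0 0 0;8.54 0 0 0 0;8.54 0 0 0 0;8.54 0 0 0 0;8.54 0 0 0 0;8.54 0 0 0 0;8.54 0 0 0 0;8.54 0 0 0 0;8.54 0 0 0 0;8.54 0 0 0 0;8.54 0 0 0 0;8.54 0 0 0 0"}}

```text
time: 21.6
eef_pos: [0.495, 0.2353, 0.3295]
tcp_rot: [-0.578, 0.578, -0.407, 0.407]
ft_force: [-0.5, -0.0, 0.3]
opening: 0.997
```

```bash
cat > f.py <<'E'
from h import *
import sys
from rig import *
k=sys.argv[1]
a=shot('scene','s'+k); b=shot('wrist','w'+k)
c1=cv2.resize(a[90:210,350:470],(400,400),interpolation=cv2.INTER_CUBIC); c2=cv2.resize(b[60:230,250:400],(353,400),interpolation=cv2.INTER_CUBIC)
cv2.imwrite('pics/m'+k+'.png',np.hstack([c1,c2]))
E
python3 f.py 24
```

```text
(no output)
```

View pics/m24.png

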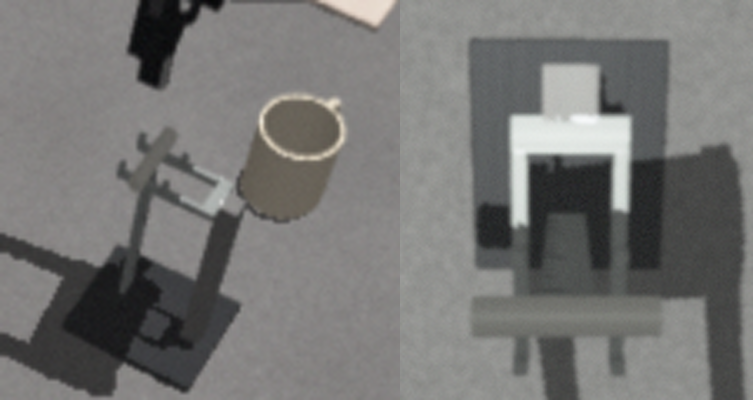

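```bash
python3 - <<'E'
from h import *
a=cv2.imread("pics/w24.png"); cv2.imwrite("pics/z24.png",cv2.resize(a[100:225,270:380],(528,600),interpolation=cv2.INTER_CUBIC))
H=at("wrist",320.5,194.5,0.210); seat=np.array([.4947,.2347])
c,s=np.cos(.343),np.sin(.343)
d=H[:2]-seat; print("head rel seat",c*d[0]+s*d[1],-s*d[0]+c*d[1])
for l,r in[((280.5,194.5),(361,194.5))]:
  A,B=at("wrist",*l,.21),at("wrist",*r,.21);print(np.linalg.norm(A-B),np.arctan2((B-A)[0],-(B-A)[1]))
o,e=ray("wrist",321,150.5);e/=np.linalg.norm(e);b=(o-H)@e;D=b*b-((o-H)@(o-H)-.0324);P=o+e*(-b+D**.5);print(P,P-H,np.arccos(-(P-H)[2]/.18))
E
```

```text
head rel seat -0.0007717883488186364 0.0009918713232156325
0.06452224364713566 0.3450579673440701
[0.49724154 0.23619445 0.03003791] [ 0.00360195  0.00081992 -0.17996209] 0.020524190422489617
```

View pics/z24.png

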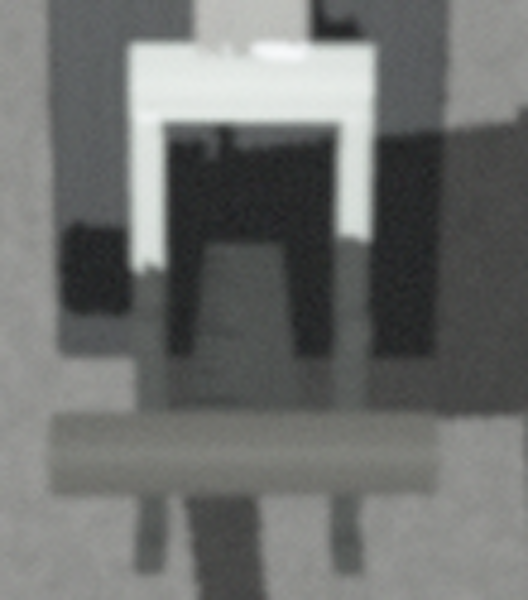

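```bash
python3 f.py 25; python3 f.py 26; python3 - <<'E'
import cv2,numpy as np
a,b=[cv2.imread(f"pics/w{k}.png")[100:225,270:380].astype(int) for k in(24,26)]
print(abs(a-b).mean(),abs(a-b).max())
from rig import finish_job
print(finish_job())
E
```

```text
2.043927272727273 56
the job is handed in; nothing more can be done
None
```

I gripped the T-square by its bar ends at about 60 N and lifted it level to about 0.257 m. I then eased the fingers open until the blade swung down to about 6° from vertical, and clamped it again. I brought the blade in between the prongs from the front and lowered the bar until it touched (wrist force up to about 12 N). Then I let go and backed straight up. The job was handed in at about 22 s of the 64 s allowed.

**Last checks, from the wrist camera:**
- **Bar position:** the bar centre is about 1 mm from the seat along and across the prongs, and its direction matches the stand's to within about 0.01 rad. I assumed the seat height of 210 mm; the bar's apparent length (64.5 mm against 64 mm) agrees with it.
- **Blade:** it hangs about 0.02 rad from vertical, with the tip at about 0.03 m.
- **At rest:** pictures 2 s apart put the blade tip within about 1.5 pixels of the same place. My last check was a comparison of two pictures about 0.15 s apart, and I handed in straight after it. It showed a mean difference of 2 grey levels, which looks like image noise, but a peak of 56 that I did not look into.
- **Other objects:** the pictures I viewed show no sign that the eraser, mouse, mug or stapler moved, but I did not measure their positions.

**What disagreed:**
- **Grip force:** asking for 4 N did not loosen the fingers, so I loosened by opening them in small steps instead. The grip force during the swing was therefore not measured.
- **Cameras:** the scene and top cameras differed by 5 to 6 mm on positions, so I relied on the wrist camera for the grasp and the placing.

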